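# Sweep the test slab and hold the set gauge on the scribed mark

## Task

Take the hand-held plaster set gauge out of its rest and, with its foot bar, sweep the three plaster off-cuts off the raised test slab into the pan beside it, without the robot itself touching them and without disturbing the other things on the bench. Then check the slab: hold the gauge upright with its foot bar along the longer line of the scribed cross, centred on the crossing, and press gently until the sprung foot is about halfway in. Finish while still holding it there, pressed and gripped; do not put it down.

Things in the scene. Friction and masses are not known exactly. Their poses are not given: they have to be found in the camera images.
- gauge: The set gauge: starts upright in its rest. Upright grey metal handle of rectangular section, 34 mm (its x) by 24 mm (its y), from 38 to 128 mm above the origin, black cap to 132 mm; grip it from above across the 24 mm faces (fingers closing along its y). Origin: centre of the foot bar's underside when the foot is fully out; z up along the handle; x along the foot bar. About 140 g.
- foot (a joint): How far the gauge's sprung foot is pushed up into the handle, m: 0 fully out, 0.014 at the stop. It is preloaded by 2.4 N and takes 0.3 N more for each mm (about 4.5 N at halfway, 0.007). It slides only along the handle and pushes sideways rigidly.
- foot_face (a point): Centre of the underside of the foot bar (steel bar 70 mm along x, 18 mm along y, 13 mm high, joined to the handle by a 10 mm rod); x along the bar, z up along the handle.
- gauge_rest: Black fixed rest on the counter: base plate 110 x 64 x 4 mm with a pocket 76 x 24 mm inside, rim 24 mm above the counter, in which the foot bar stands; its floor is 4 mm above the counter. Origin under its centre, x along the pocket. Lift the gauge straight up at least 25 mm to clear it.
- slab: Fixed test slab on a stand, 200 x 200 mm, flat beige stone top 55 mm above the counter. Origin on the counter under its centre. Aluminium rails 8 mm wide run along its two edges x = +-96 mm (own frame), standing 11 mm above the top; the free width between them is 184 mm. The edges at y = +-100 mm are open; the pan stands against the one at -y.
- mark: Cross scribed in thin dark lines on the slab's top: the longer line 100 mm along its x, the shorter 44 mm along its y. Origin at the crossing, on the top surface. It may lie beneath off-cuts at the start.
- catch_pan: Fixed plain open sheet pan, outside 140 mm (its x) by 200 mm (its y), 50 mm high, walls and floor 2 mm; origin under its centre, on the counter. It stands along the slab's -y edge with a 2 mm gap, its rim 5 mm below the slab's top, its 200 mm side along that edge.
- offcut_1: Plaster off-cut (one of three, plain white plaster, chunky irregular block about 24 x 20 x 20 mm, 20 g; origin at the centre of the face it starts on, 10 mm below its middle). It starts standing on the slab.
- offcut_2: Plaster off-cut (one of three, plain white plaster, chunky irregular block about 24 x 20 x 20 mm, 20 g; origin at the centre of the face it starts on, 10 mm below its middle). It starts standing on the slab.
- offcut_3: Plaster off-cut (one of three, plain white plaster, chunky irregular block about 24 x 20 x 20 mm, 20 g; origin at the centre of the face it starts on, 10 mm below its middle). It starts standing on the slab.
- dappen_dish: Small waisted glass dish, 33 mm across, 27 mm high, loose, beside the slab; to be left alone. Origin under its centre.
- plaster_model: White plaster arch model of teeth, 50 x 61 x 31 mm, loose; to be left alone. Origin under its centre.
- jar: Small screw-lid jar, 42 mm across, 36 mm high, loose; to be left alone. Origin under its centre.
- mixing_bowl: Flexible mixing bowl, 106 mm across, 66 mm high, loose, behind the slab; to be left alone. Origin under its centre.
- spatula: Plaster spatula with wooden handle, 204 mm long, lying loose at the right; to be left alone. Origin under its centre.

How it is judged (in metres and radians):
On the way, in this order (a step that is already met when the one before it is completed fails the run):
1. the gauge is lifted clear of its rest in the gripper (contact force between the fingers and gauge above 1 N and z of foot_face in the frame of gauge_rest above 0.03 m and contact force between gauge and gauge_rest below 0.05 N), for 0.2 s.
2. all three off-cuts lie in the pan, the gauge still held (x of offcut_1 in the frame of catch_pan between -0.07 and 0.07 m and y of offcut_1 in the frame of catch_pan between -0.1 and 0.1 m and z of offcut_1 in the frame of catch_pan between -0.005 and 0.045 m and x of offcut_2 in the frame of catch_pan between -0.07 and 0.07 m and y of offcut_2 in the frame of catch_pan between -0.1 and 0.1 m and z of offcut_2 in the frame of catch_pan between -0.005 and 0.045 m and x of offcut_3 in the frame of catch_pan between -0.07 and 0.07 m and y of offcut_3 in the frame of catch_pan between -0.1 and 0.1 m and z of offcut_3 in the frame of catch_pan between -0.005 and 0.045 m and contact force between the fingers and gauge above 1 N), for 0.2 s.
3. the gauge stands upright on the mark, along the longer line, its foot about halfway in (contact force between the fingers and gauge above 1 N and horizontal distance between foot_face and mark below 0.008 m and angle between the x axis of foot_face and the x axis of mark, either way round below 0.14 rad and angle between each of foot_face, gauge's own z axis and vertical below 0.1 rad and value of joint foot between 0.003 and 0.011 m and contact force between gauge and slab between 1.5 and 10 N), for 0.2 s.
At the end, for the whole second after the job is handed in: The gauge is gripped and held with its foot on the slab: foot centre within 8 mm of the crossing, bar within 8 degrees of the longer line, handle within 5.7 degrees of upright, foot pushed in 3 to 11 mm (of 14), force on the slab 1.5 to 10 N; all three off-cuts lie in the pan (all of step 3 and x of offcut_1 in the frame of catch_pan between -0.07 and 0.07 m and y of offcut_1 in the frame of catch_pan between -0.1 and 0.1 m and z of offcut_1 in the frame of catch_pan between -0.005 and 0.045 m and x of offcut_2 in the frame of catch_pan between -0.07 and 0.07 m and y of offcut_2 in the frame of catch_pan between -0.1 and 0.1 m and z of offcut_2 in the frame of catch_pan between -0.005 and 0.045 m and x of offcut_3 in the frame of catch_pan between -0.07 and 0.07 m and y of offcut_3 in the frame of catch_pan between -0.1 and 0.1 m and z of offcut_3 in the frame of catch_pan between -0.005 and 0.045 m); the arm keeps its last pose, push and grip.
It fails at once if the robot itself (fingers or arm) touches an off-cut (contact force between any of the fingers, the arm and offcut_1 above 0.3 N or contact force between any of the fingers, the arm and offcut_2 above 0.3 N or contact force between any of the fingers, the arm and offcut_3 above 0.3 N).
It fails at once if the gauge is pressed or knocked hard on the slab (over 25 N) (contact force between gauge and slab above 25 N).
It fails at once if one of the other things on the bench is shifted more than 30 mm (distance of any of dappen_dish, plaster_model, jar, mixing_bowl, spatula from where it was at the start of the episode above 0.03 m).
It also fails if it takes over 58 s, if anything falls off the work surface, if the arm or the gripper's body presses on something with over 40 N, if the wrist force passes 120 N, or if a joint passes its speed limit or range.

## Robot

A 7-joint arm with a two-finger parallel gripper is mounted at the origin on a cart in front of the work surface, level with it; the furniture and walls round the work are solid. World frame = base frame: x ahead of the robot, y to its left, z up, the work surface at z = 0. Lengths are in mm, angles in rad, forces in N, time in s.
With the tool pointing down it reaches from about 425 to 875 mm from the base axis. Payload 4.7 kg.
Tool frame: the origin (TCP) lies midway between the tips of the shut fingers; the grasp point (between the pads) lies 19 mm behind it; z points along the fingers, y is the line along which they close (so a half turn about z gives the same grasp; the last joint's range is limited). The gripper opens to 87 mm and grips with 3 to 60 N. Pads are 19 mm wide; open, the fingers measure 117 mm over their backs; the gripper's body (75 mm by 190 mm) begins 51 mm behind the grasp point.
Start: joints at [1.204, 0.321, -0.07, 1.45, 0.023, 1.371, -0.057], TCP at [241.563, -603.467, 222.587] pointing down, gripper open.
Joint ranges: [-2.86, 2.86], [-0.3, 2.09], [-1.38, 1.24], [0.06, 2.45], [-1.56, 4.7], [0.09, 2.05], [-2.69, 2.69]. Speed limits (rad/s): [2.57, 2.57, 3.14, 3.14, 3.14, 3.14, 3.14].

## Interface

Orientations are given as a 3x3 rotation matrix whose columns are the frame's x, y, z axes.
In Python, from station import r gives the robot as it stands. The module is installed in compiled form; this text tells all that it offers.
- The arm moves only by the shell command python3 -m jog 'ROWS' [OPENING] [FORCE]. ROWS is JSON, a list of rows, each an object with "slide": the shift along the tool's x, y, z in cm, a list of three; "spin": the turn about the tool's z in rad. In form: [{"slide": [tx, ty, tz], "spin": spin}, ...]. A call has exactly 8 rows; each row is the pose to reach, as a shift and turn from the pose commanded when the call began, along the tool's axes at that moment; what a row does not reach only later rows make up. A row lasts 1/10 s, in which the tool goes at most 50 mm and 8.59 degrees, less where a joint would pass 70% of its speed; a pose out of reach is approached as far as the arm can. A call with a gripper value outside its range is refused whole. OPENING is the closure, from 0 (fully open) to 1 (shut), set as the call begins (- or left out, the last holds). The fingers move at their own pace and stop on an object; FORCE is the grip in N (left out, the last holds). Time passes only in rows, so rows that repeat a pose let the fingers close, or fill a call up. It gives the time, the measured TCP pose, the force, the opening and the grip force at its end, in the units of the state.
- r.state(): the state, without advancing time (a new reading comes with each control period).
- r.camera(name): name is "scene" or "top" or "wrist"; returns the picture (384x512x3 uint8, red, green, blue); there is no depth.
- r.camera_model(name): a dict with "mtx" (3x3 intrinsics, pixels), "view" (4x4, takes a point from world to camera coordinates); the wrist camera has in their place "T_tool_cam" (4x4, takes a point from camera to tool coordinates, whose origin is the TCP and whose axes are the flange's). Camera axes: x right, y down, z forward; pixel columns grow to the right and rows downward; lengths in mm; the calibration is good to about 2 mm. A picture is of the moment at which its call begins: read the wrist's pose just before it. camera_model takes no time and is no camera call.
- r.job_done(): hands the job in; it is judged then, once.
The state is a dict: "time_s": time; "q": joint angles; "joint_velocities": joint speeds; "joint_torque": joint torques, N m; "eef_pos": TCP position; "orientation": TCP orientation; "contact_force": force on the tool from outside, world axes, zero at the start; "wrist_torque": the same for the moment, N m; "gripper_width": finger opening in mm; "grip_force": force on a finger pad.
Only numpy, scipy, OpenCV 4.12 (cv2) and the standard library are available. Lean on these libraries where they do the work, as an engineer would, in place of code of your own. Each camera call takes 0.05 s, during which the arm holds its last target. There are 200 camera calls.

## Working session

There is one attempt and no reset: what is moved stays moved. The work goes in short steps, Python scripts to look and compute and a shell command to move; the robot and the scene stay as the last step left them, time stands still between calls to the robot, and variables do not carry over. Pictures are saved under pics/ and viewed, at most 11 in all, crops included, and the job is handed in when it is done.

```bash
mkdir -p pics; python3 - <<'E'
from station import r
import cv2,numpy as np
np.set_printoptions(precision=4,suppress=True)
s=r.state();print(s['time_s'],s['eef_pos'],s['orientation'],s['gripper_width'],s['contact_force'])
for n in ("scene","top"):
    cv2.imwrite(f"pics/{n}0.png",r.camera(n)[...,::-1]); m=r.camera_model(n);print(n,m)
print(r.camera_model("wrist"))
E
```

```text
0.0 [ 241.298  -602.9357  221.4467] [[ 0.9284  0.3717 -0.0008]
 [ 0.3717 -0.9284  0.0018]
 [-0.0001 -0.002  -1.    ]] 87.18046917260827 [0.0476 0.2157 0.5707]
scene {'mtx': array([[350.9952,   0.    , 261.23  ],
       [  0.    , 350.9952, 196.0562],
       [  0.    ,   0.    ,   1.    ]]), 'view': array([[ -0.4912,  -0.8709,  -0.0166, 278.0198],
       [ -0.4211,   0.254 ,  -0.8707, 324.3668],
       [  0.7625,  -0.4207,  -0.4915, 563.443 ],
       [  0.    ,   0.    ,   0.    ,   1.    ]])}
top {'mtx': array([[415.7709,   0.    , 246.9385],
       [  0.    , 415.7709, 195.908 ],
       [  0.    ,   0.    ,   1.    ]]), 'view': array([[  -0.0397,   -0.9992,   -0.0054,   27.1385],
       [  -0.9764,    0.04  ,   -0.212 ,  606.4236],
       [   0.2121,   -0.0031,   -0.9772, 1224.6461],
       [   0.    ,    0.    ,    0.    ,    1.    ]])}
{'mtx': array([[319.0777,   0.    , 256.6961],
       [  0.    , 319.0777, 187.1795],
       [  0.    ,   0.    ,   1.    ]]), 'T_tool_cam': array([[   0.0001,   -0.9684,   -0.2493,   68.2894],
       [   1.    ,    0.0002,   -0.0006,   -0.4909],
       [   0.0006,   -0.2493,    0.9684, -161.2623],
       [   0.    ,    0.    ,    0.    ,    1.    ]])}
```

View pics/scene0.png

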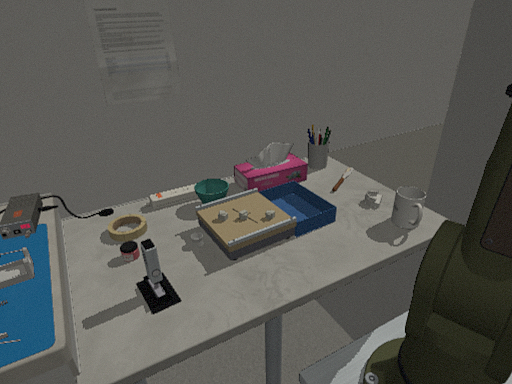

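View pics/top0.png

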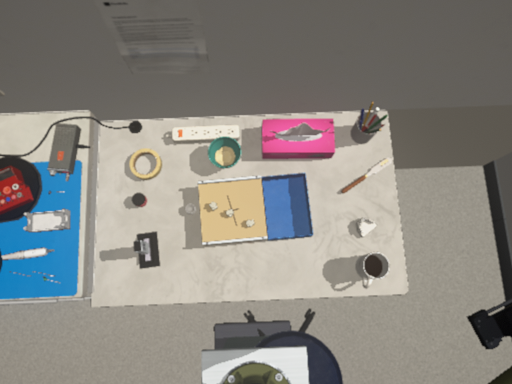

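The scene view shows the gauge in its rest at (152,275), the slab at (245,220) and the blue pan to its right. The top view shows the rest at (148,250), the slab at (233,210), off-cuts near (213,205), (229,212) and (250,223), the pan at (288,207), and the dish at (190,208). I'll enlarge the top view to measure it.

```bash
python3 - <<'E'
import cv2
im=cv2.imread("pics/top0.png")
cv2.imwrite("pics/topc.png",cv2.resize(im[165:275,125:325],None,fx=4,fy=4,interpolation=cv2.INTER_CUBIC))
E
```

```text
(no output)
```

View pics/topc.png

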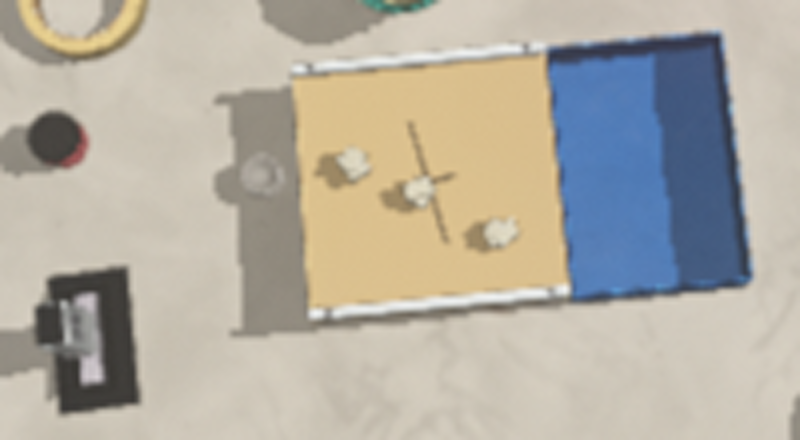

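```bash
cat > h.py <<'E'
import numpy as np,cv2
from station import r
np.set_printoptions(precision=3,suppress=True)
def ray(n,px,z,pose=None):
    m=r.camera_model(n)
    if n=="wrist":
        T=np.eye(4);T[:3,:3]=pose[1];T[:3,3]=pose[0];T=T@m["T_tool_cam"]
    else: T=np.linalg.inv(m["view"])
    px=np.atleast_2d(np.float64(px))
    d=np.c_[px,np.ones(len(px))]@np.linalg.inv(m["mtx"]).T@T[:3,:3].T
    c=T[:3,3]
    return c+d*((z-c[2])/d[:,2])[:,None]
def comps(mask,lo=20):
    n,l,st,ce=cv2.connectedComponentsWithStats(mask.astype(np.uint8))
    return [(ce[i],st[i,4],l==i) for i in range(1,n) if st[i,4]>lo]
E
python3 - <<'E'
from h import *
C=lambda p:np.array(p)/4+[125-.375,165-.375]
im=cv2.imread("pics/top0.png");hsv=cv2.cvtColor(im,cv2.COLOR_BGR2HSV)
m=cv2.inRange(hsv,(12,70,120),(26,200,255));m[:, :195]=0;m[:170]=0;m[250:]=0
k=max(comps(m,500),key=lambda c:c[1]);pts=cv2.findNonZero(k[2].astype(np.uint8))
W=ray("top",pts[:,0],55)[:,:2].astype(np.float32);print("slab rect",cv2.minAreaRect(W))
print("cross ends",ray("top",C([[410,122],[447,242],[428,182],[455,176]]),55)[:,:2])
w=cv2.inRange(hsv,(0,0,170),(40,60,255))&cv2.dilate(cv2.erode(m,None),None,iterations=9)
for c in comps(w,8):
    if 200<c[0][0]<265 and 185<c[0][1]<235: print("offcut",c[0],c[1],ray("top",c[0],68)[0,:2])
b=cv2.inRange(hsv,(95,100,30),(125,255,255));b[:,:255]=0
k=max(comps(b,500),key=lambda c:c[1]);W=ray("top",cv2.findNonZero(k[2].astype(np.uint8))[:,0],50)[:,:2].astype(np.float32);print("pan",cv2.minAreaRect(W))
print("rest corners",ray("top",C([[50,272],[128,266],[140,402],[62,413]]),4)[:,:2])
print("bar",ray("top",C([[80,292],[98,290],[104,382],[84,385]]),17)[:,:2])
print("cap",ray("top",C([[36,305],[60,303],[62,342],[38,344]]),132)[:,:2])
print("dish",ray("top",C([262,174]),27),"bowl",ray("top",[224,152],66),"jar",ray("top",C([55,137]),36))
E
```

```text
slab rect ((568.7080688476562, 51.48189926147461), (181.9404296875, 200.27053833007812), 3.1356241703033447)
cross ends [[614.261  64.472]
 [518.528  38.799]
 [566.035  51.923]
 [569.912  30.814]]
offcut [213.087 205.435] 46 [580.654 108.072]
offcut [229.535 212.209] 43 [557.422  58.079]
offcut [249.553 222.468] 47 [523.174  -2.011]
pan ((569.567626953125, -117.94629669189453), (189.63320922851562, 133.3900909423828), 3.1168150901794434)
rest corners [[514.671 357.904]
 [516.969 295.59 ]
 [409.109 285.479]
 [403.027 346.671]]
bar [[496.063 330.505]
 [497.071 316.312]
 [424.911 310.899]
 [423.218 326.48 ]]
cap [[473.685 333.563]
 [474.428 316.328]
 [446.438 314.478]
 [445.704 331.628]]
dish [[582.987 184.521  27.   ]] bowl [[752.286  69.729  66.   ]] jar [[617.816 347.182  36.   ]]
```

```bash
cat >> h.py <<'E'
def to(x,y,z,yaw=None):
    "slide (cm) and spin from the present pose to a world TCP target, yaw in deg of tool x"
    s=r.state();R=np.array(s['orientation']);p=np.array(s['eef_pos'])
    y0=np.degrees(np.arctan2(R[1,0],R[0,0]))
    sp=0 if yaw is None else -np.radians((yaw-y0+180)%360-180)
    print("slide",np.round(R.T@([x,y,z]-p)/10,2),"spin",round(float(sp),3),"dist",round(float(np.linalg.norm([x,y,z]-p))),"yaw",round(float(y0),2))
E
python3 -c "
from h import *
to(480,-300,222,5)"
```

```text
slide [ 33.42 -19.26  -0.01] spin 0.294 dist 386 yaw 21.82
```

```bash
python3 -m jog '[{"slide":[4,-2.3,0],"spin":0.1},{"slide":[8.4,-4.8,0],"spin":0.2},{"slide":[12.6,-7.2,0],"spin":0.29},{"slide":[16.8,-9.6,0],"spin":0.29},{"slide":[21,-12.1,0],"spin":0.29},{"slide":[25.2,-14.5,0],"spin":0.29},{"slide":[29.4,-16.9,0],"spin":0.29},{"slide":[33.4,-19.3,0],"spin":0.29}]' 0
python3 -c "
from h import *
to(500,60,222,5)"
```

```text
time_s: 0.9
eef_pos: [480.8, -298.1, 222.3]
orientation: [[0.996, 0.091, -0.0], [0.091, -0.996, 0.0], [-0.0, -0.0, -1.0]]
contact_force: [0.6, -0.8, 0.3]
gripper_width: 87.0
grip_force: 0.0
slide [  5.17 -35.49   0.03] spin 0.004 dist 359 yaw 5.22
```

```bash
python3 -m jog '[{"slide":[0.6,-4.4,0],"spin":0},{"slide":[1.3,-8.9,0],"spin":0},{"slide":[1.9,-13.3,0],"spin":0},{"slide":[2.6,-17.7,0],"spin":0},{"slide":[3.2,-22.2,0],"spin":0},{"slide":[3.9,-26.6,0],"spin":0},{"slide":[4.5,-31,0],"spin":0},{"slide":[5.2,-35.5,0],"spin":0}]'
python3 -c "
from h import *
to(460.4,321.5,190,5)"
```

```text
time_s: 1.7
eef_pos: [499.0, 59.6, 222.3]
orientation: [[0.996, 0.09, -0.0], [0.09, -0.996, -0.001], [-0.0, 0.001, -1.0]]
contact_force: [1.3, 0.0, 0.2]
gripper_width: 87.1
grip_force: 0.0
slide [ -1.48 -26.43   3.22] spin 0.003 dist 267 yaw 5.18
```

```bash
python3 - <<'E'
from h import *
s=r.state();np.savez("w1.npz",p=s['eef_pos'],R=s['orientation'])
cv2.imwrite("pics/w1.png",r.camera("wrist")[...,::-1])
E
python3 -m jog '[{"slide":[-0.2,-3.8,0],"spin":0},{"slide":[-0.4,-7.6,0],"spin":0},{"slide":[-0.6,-11.4,0],"spin":0},{"slide":[-0.8,-15.2,0.5],"spin":0},{"slide":[-1,-19,1],"spin":0},{"slide":[-1.3,-22.8,2],"spin":0},{"slide":[-1.5,-26.4,3.2],"spin":0},{"slide":[-1.5,-26.4,3.2],"spin":0}]'
python3 - <<'E'
from h import *
s=r.state();np.savez("w2.npz",p=s['eef_pos'],R=s['orientation'])
a=cv2.imread("pics/w1.png");b=r.camera("wrist")[...,::-1];cv2.imwrite("pics/w2.png",b)
cv2.imwrite("pics/w12.png",cv2.resize(np.vstack([a[60:380],b[100:380]]),None,fx=1,fy=1))
E
```

```text
time_s: 2.55
eef_pos: [456.7, 324.7, 188.8]
orientation: [[0.995, 0.099, -0.004], [0.099, -0.995, 0.002], [-0.004, -0.003, -1.0]]
contact_force: [-0.3, 0.7, -0.4]
gripper_width: 87.3
grip_force: 0.0
```

View pics/w12.png

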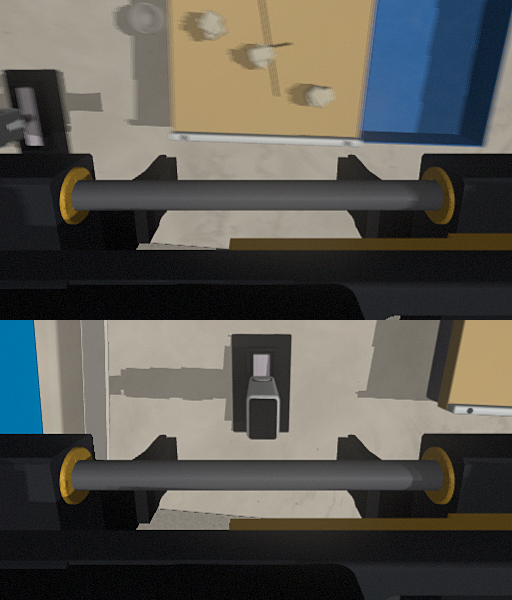

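In the lower half (w2), the cap is at x 248–277, y 180–219 in the original picture, and the rest plate runs from x 232 to 291. In the upper half (w1), the cross is partly hidden under the middle off-cut.

```bash
python3 - <<'E'
from h import *
w=np.load("w2.npz");po=(w['p'],w['R'])
print("cap",ray("wrist",[[248.5,180],[276,180],[248.5,219],[277,219]],136,po)[:,:2])
print("rest",ray("wrist",[[232,115],[291,115],[290,211],[233,211]],4,po)[:,:2])
to(460.4,321.5,190,5)
E
```

```text
cap [[473.893 332.988]
 [475.792 314.151]
 [445.508 330.337]
 [447.551 310.174]]
rest [[510.818 357.727]
 [517.031 295.648]
 [410.731 283.239]
 [404.175 348.03 ]]
slide [ 0.19  0.05 -0.07] spin 0.009 dist 2 yaw 5.53
```

```bash
python3 -m jog '[{"slide":[0.2,0,2],"spin":0},{"slide":[0.2,0,4],"spin":0},{"slide":[0.2,0,6],"spin":0},{"slide":[0.2,0,8],"spin":0},{"slide":[0.2,0,10],"spin":0},{"slide":[0.2,0,11.6],"spin":0},{"slide":[0.2,0,11.6],"spin":0},{"slide":[0.2,0,11.6],"spin":0}]' 
python3 -m jog '[{"slide":[0,0,0],"spin":0},{"slide":[0,0,0],"spin":0},{"slide":[0,0,0],"spin":0},{"slide":[0,0,0],"spin":0},{"slide":[0,0,0],"spin":0},{"slide":[0,0,0],"spin":0},{"slide":[0,0,0],"spin":0},{"slide":[0,0,0],"spin":0}]' 1 35
python3 -c "
from h import *
print(r.state()['wrist_torque'])
to(460.6,321.6,73,5.7)"
```

```text
time_s: 3.4
eef_pos: [463.1, 319.3, 74.8]
orientation: [[0.996, 0.09, 0.0], [0.09, -0.996, -0.0], [0.0, 0.0, -1.0]]
contact_force: [0.0, 0.6, 0.9]
gripper_width: 87.1
grip_force: 0.0
time_s: 4.2
eef_pos: [462.6, 319.8, 74.5]
orientation: [[0.996, 0.091, -0.0], [0.091, -0.996, -0.0], [-0.0, 0.0, -1.0]]
contact_force: [-0.5, 0.9, -0.3]
gripper_width: 30.9
grip_force: 0.0
[ 0.018 -0.017  0.018]
slide [-0.18 -0.2   0.15] spin -0.009 dist 3 yaw 5.2
```

```bash

python3 -m jog '[{"slide":[-0.1,-0.2,0],"spin":0},{"slide":[-0.1,-0.2,0],"spin":0},{"slide":[-0.1,-0.2,0],"spin":0},{"slide":[-0.1,-0.2,0],"spin":0},{"slide":[-0.1,-0.2,0],"spin":0},{"slide":[-0.1,-0.2,0],"spin":0},{"slide":[-0.1,-0.2,0],"spin":0},{"slide":[-0.1,-0.2,0],"spin":0}]'
python3 -c "
from h import *
to(460.6,321.6,73,5.7)"
```

```text
time_s: 5.0
eef_pos: [461.4, 321.6, 74.4]
orientation: [[0.996, 0.091, -0.0], [0.091, -0.996, -0.0], [-0.0, 0.0, -1.0]]
contact_force: [1.0, 0.3, -1.6]
gripper_width: 23.6
grip_force: 35.0
slide [-0.08 -0.01  0.14] spin -0.009 dist 2 yaw 5.2
```

```bash

python3 -m jog '[{"slide":[0,0,-1],"spin":0},{"slide":[0,0,-2.5],"spin":0},{"slide":[0,0,-4],"spin":0},{"slide":[0,0,-5.5],"spin":0},{"slide":[0,0,-7],"spin":0},{"slide":[0,0,-8],"spin":0},{"slide":[0,0,-8],"spin":0},{"slide":[0,0,-8],"spin":0}]'
python3 - <<'E'
from h import *
s=r.state();print(s['contact_force'],s['wrist_torque']);np.savez("w3.npz",p=s['eef_pos'],R=s['orientation'])
cv2.imwrite("pics/s3.png",cv2.resize(r.camera("scene")[...,::-1][170:330,100:370],None,fx=2.5,fy=2.5))
to(566,139.5,154,3.1)
E
```

```text
time_s: 5.8
eef_pos: [461.4, 321.5, 154.5]
orientation: [[0.996, 0.091, 0.0], [0.091, -0.996, -0.0], [0.0, 0.0, -1.0]]
contact_force: [-0.5, -0.8, -1.8]
gripper_width: 23.8
grip_force: 35.0
[-0.474 -0.818 -1.842] [ 0.044 -0.01   0.014]
slide [ 8.8  19.06 -0.  ] spin 0.037 dist 210 yaw 5.2
```

View pics/s3.png

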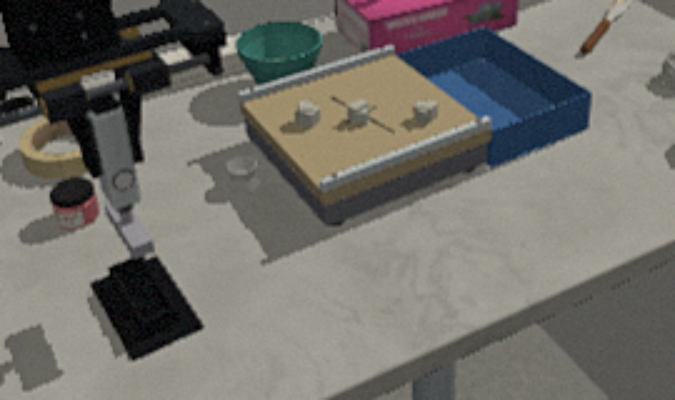

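The gauge is lifted, upright and clear of the rest, and the three off-cuts are still on the slab. I'm moving to the start of sweep 1.

```bash

python3 -m jog '[{"slide":[1,2.5,0],"spin":0.04},{"slide":[2.5,5.5,0],"spin":0.04},{"slide":[4,8.8,0],"spin":0.04},{"slide":[5.6,12,0],"spin":0.04},{"slide":[7,15.2,0],"spin":0.04},{"slide":[8.3,18,0],"spin":0.04},{"slide":[8.8,19,0],"spin":0.04},{"slide":[8.8,19,0],"spin":0.04}]'
python3 - <<'E'
from h import *
to(566,139.5,128.5,3.1)
E
```

```text
time_s: 6.65
eef_pos: [566.6, 138.4, 153.4]
orientation: [[0.999, 0.047, -0.002], [0.047, -0.999, -0.0], [-0.002, 0.0, -1.0]]
contact_force: [-0.3, 0.5, -2.5]
gripper_width: 23.8
grip_force: 35.0
slide [-0.05 -0.11  2.49] spin -0.007 dist 25 yaw 2.7
```

```bash

python3 -m jog '[{"slide":[0,-0.1,0.5],"spin":0},{"slide":[0,-0.1,1],"spin":0},{"slide":[0,-0.1,1.5],"spin":0},{"slide":[0,-0.1,2],"spin":0},{"slide":[0,-0.1,2.3],"spin":0},{"slide":[0,-0.1,2.5],"spin":0},{"slide":[0,-0.1,2.5],"spin":0},{"slide":[0,-0.1,2.5],"spin":0}]'
python3 - <<'E'
from h import *
u=np.array([.9985,.0545]);v=np.array([-.0545,.9985])
for vv in (20,-75,-130):
    p=np.array([568.7,51.5])+2*u+vv*v;to(p[0],p[1],128.5)
E
```

```text
time_s: 7.45
eef_pos: [566.4, 141.5, 129.6]
orientation: [[0.999, 0.051, 0.0], [0.051, -0.999, -0.0], [0.0, 0.0, -1.0]]
contact_force: [-0.4, 0.0, -1.4]
gripper_width: 23.6
grip_force: 35.0
slide [-0.03  7.    0.11] spin 0.0 dist 70 yaw 2.91
slide [ 0.01 16.5   0.11] spin 0.0 dist 165 yaw 2.91
slide [ 0.03 22.    0.11] spin 0.0 dist 220 yaw 2.91
```

```bash

python3 -m jog '[{"slide":[0,0.7,0.1],"spin":0},{"slide":[0,1.4,0.1],"spin":0},{"slide":[0,2.2,0.1],"spin":0},{"slide":[0,3,0.1],"spin":0},{"slide":[0,3.8,0.1],"spin":0},{"slide":[0,4.6,0.1],"spin":0},{"slide":[0,5.4,0.1],"spin":0},{"slide":[0,6.2,0.1],"spin":0}]'
python3 -m jog '[{"slide":[0,0.8,0],"spin":0},{"slide":[0,1.6,0],"spin":0},{"slide":[0,2.4,0],"spin":0},{"slide":[0,3.2,0],"spin":0},{"slide":[0,4,0],"spin":0},{"slide":[0,4.8,0],"spin":0},{"slide":[0,5.4,0],"spin":0},{"slide":[0,6,0],"spin":0}]'
python3 - <<'E'
from h import *
im=r.camera("top")[...,::-1]
cv2.imwrite("pics/t4.png",cv2.resize(im[165:255,180:325],None,fx=5,fy=5,interpolation=cv2.INTER_CUBIC))
E
```

```text
time_s: 8.25
eef_pos: [569.5, 78.9, 128.6]
orientation: [[0.999, 0.051, 0.0], [0.051, -0.999, -0.0], [0.0, 0.0, -1.0]]
contact_force: [-0.0, 0.1, -1.6]
gripper_width: 23.5
grip_force: 35.0
time_s: 9.05
eef_pos: [572.4, 19.1, 128.5]
orientation: [[0.999, 0.051, -0.0], [0.051, -0.999, -0.0], [-0.0, 0.0, -1.0]]
contact_force: [-0.4, 0.8, -1.2]
gripper_width: 24.1
grip_force: 35.0
```

View pics/t4.png

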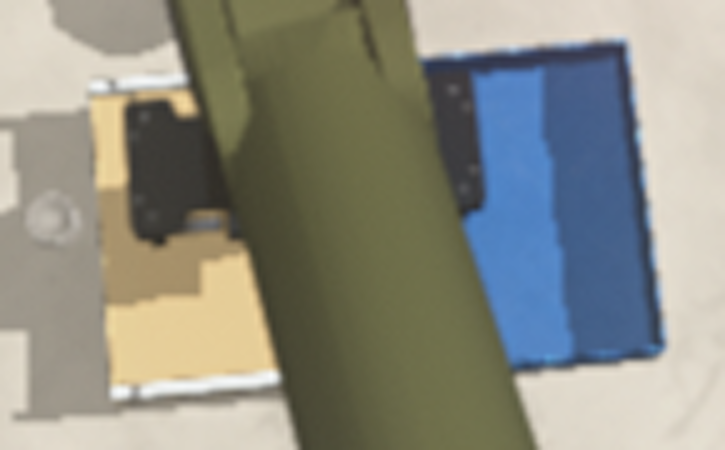

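The arm hides the work, but nothing is left behind the gauge on the left of the slab. I'll carry on over the edge.

```bash

python3 -m jog '[{"slide":[0,0.6,0],"spin":0},{"slide":[0,1.2,0],"spin":0},{"slide":[0,1.8,0],"spin":0},{"slide":[0,2.4,0],"spin":0},{"slide":[0,3,0],"spin":0},{"slide":[0,3.6,0],"spin":0},{"slide":[0,4.2,0],"spin":0},{"slide":[0,4.8,0],"spin":0}]'
python3 -m jog '[{"slide":[0,0.6,0],"spin":0},{"slide":[0,1.2,0],"spin":0},{"slide":[0,1.8,0],"spin":0},{"slide":[0,2.4,0],"spin":0},{"slide":[0,3,0],"spin":0},{"slide":[0,3.6,0],"spin":0},{"slide":[0,4.2,0],"spin":0},{"slide":[0,4.8,0],"spin":0}]'
python3 - <<'E'
from h import *
s=r.state();np.savez("w5.npz",p=s['eef_pos'],R=s['orientation'])
a=r.camera("wrist")[...,::-1];b=r.camera("scene")[...,::-1]
cv2.imwrite("pics/w5.png",np.vstack([a[:250],cv2.resize(b[160:280,180:360],(512,340))]))
E
```

```text
time_s: 9.9
eef_pos: [574.9, -28.8, 128.5]
orientation: [[0.999, 0.051, 0.0], [0.051, -0.999, -0.0], [0.0, 0.0, -1.0]]
contact_force: [-0.6, 0.3, -1.5]
gripper_width: 23.8
grip_force: 35.0
time_s: 10.7
eef_pos: [577.3, -76.8, 128.5]
orientation: [[0.999, 0.051, -0.0], [0.051, -0.999, -0.0], [-0.0, 0.0, -1.0]]
contact_force: [-0.0, 0.7, -2.1]
gripper_width: 24.0
grip_force: 35.0
```

View pics/w5.png

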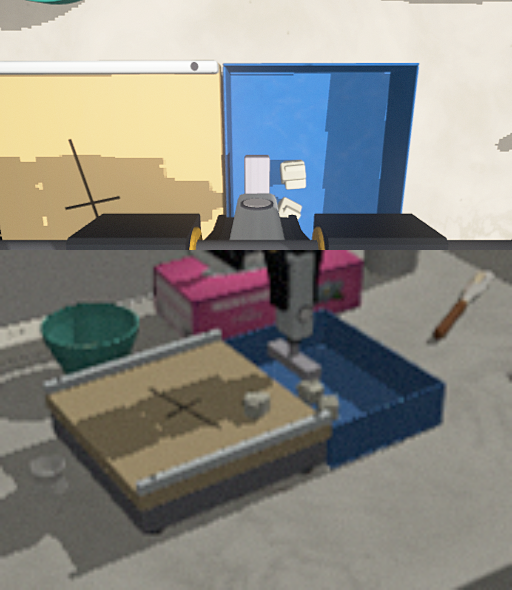

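The wrist view shows two off-cuts in the pan at (293,174) and (290,208), and the cross uncovered with its crossing near (92,203). The scene view shows the third still on the slab at (257,398) in the picture. Next I'll lift and start sweep 2.

```bash

python3 - <<'E'
from h import *
w=np.load("w5.npz");po=(w['p'],w['R'])
print("cross",ray("wrist",[[92.5,202.5],[70,140],[66,206],[120,198]],55,po)[:,:2])
u=np.array([.9985,.0545]);v=np.array([-.0545,.9985])
p=np.array([568.7,51.5])-45*u-6*v;to(p[0],p[1],168.5,3.1)
E
python3 -m jog '[{"slide":[0,0,-1],"spin":0},{"slide":[0,0,-2],"spin":0},{"slide":[0,0,-3],"spin":0},{"slide":[0,0,-4],"spin":0},{"slide":[0,0,-4],"spin":0},{"slide":[-0.5,-1,-4],"spin":0},{"slide":[-1,-3,-4],"spin":0},{"slide":[-2,-6,-4],"spin":0}]'
```

```text
cross [[566.286  49.951]
 [613.547  62.706]
 [562.402  70.604]
 [570.99   28.607]]
slide [ -4.72 -12.32  -4.01] spin -0.005 dist 138 yaw 2.82
time_s: 11.6
eef_pos: [553.4, -16.7, 167.8]
orientation: [[0.999, 0.049, -0.001], [0.049, -0.999, 0.0], [-0.001, -0.0, -1.0]]
contact_force: [-0.5, 0.9, -1.3]
gripper_width: 23.9
grip_force: 35.0
```

```bash

python3 -m jog '[{"slide":[-1,-2,0],"spin":0},{"slide":[-2,-4,0],"spin":0},{"slide":[-2.6,-5.9,0],"spin":0},{"slide":[-2.6,-5.9,0],"spin":0},{"slide":[-2.6,-5.9,0],"spin":0},{"slide":[-2.6,-5.9,0],"spin":0},{"slide":[-2.6,-5.9,0],"spin":0},{"slide":[-2.6,-5.9,0],"spin":0}]'
python3 - <<'E'
from h import *
u=np.array([.9985,.0545]);v=np.array([-.0545,.9985])
p=np.array([568.7,51.5])-45*u-6*v;print(p);to(p[0],p[1],128.5,3.1)
s=r.state();po=(s['eef_pos'],s['orientation'])
a=r.camera("wrist")[...,::-1];cv2.imwrite("pics/w6.png",a);np.savez("w6.npz",p=po[0],R=po[1])
E
```

```text
time_s: 12.4
eef_pos: [525.5, 39.4, 168.4]
orientation: [[0.999, 0.049, -0.0], [0.049, -0.999, -0.0], [-0.0, 0.0, -1.0]]
contact_force: [-0.6, -0.1, -2.2]
gripper_width: 23.8
grip_force: 35.0
[524.095  43.056]
slide [-0.12 -0.37  3.99] spin -0.005 dist 40 yaw 2.83
```

View pics/w6.png

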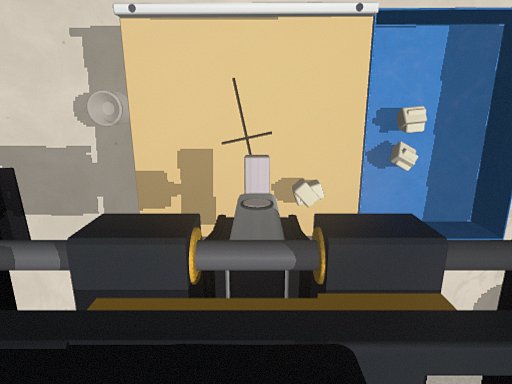

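This still view shows off-cut 3 at (308,193) on the slab, two off-cuts in the pan at (413,119) and (404,156), the crossing at (248,138), and the bar's end at x 245–270, y 156.

```bash

python3 - <<'E'
from h import *
w=np.load("w6.npz");po=(w['p'],w['R'])
print("off3",ray("wrist",[308,193],66,po)[:,:2])
print("cross",ray("wrist",[[247.7,138.3],[234,78.5],[222,143.5],[272,132.5]],55,po)[:,:2])
print("bar end",ray("wrist",[[245,156],[269.5,156]],111,po)[:,:2],po[0])
E
python3 -m jog '[{"slide":[-0.1,-0.4,0.8],"spin":0},{"slide":[-0.1,-0.4,1.6],"spin":0},{"slide":[-0.1,-0.4,2.4],"spin":0},{"slide":[-0.1,-0.4,3],"spin":0},{"slide":[-0.1,-0.4,3.5],"spin":0},{"slide":[-0.1,-0.4,3.9],"spin":0},{"slide":[-0.1,-0.4,4],"spin":0},{"slide":[-0.1,-0.4,4],"spin":0}]'
```

```text
off3 [[522.643  -3.969]]
cross [[565.506  49.891]
 [613.455  63.129]
 [559.983  71.743]
 [571.43   29.439]]
bar end [[559.003  49.914]
 [559.84   33.024]] [525.498  39.444 168.383]
time_s: 13.25
eef_pos: [524.1, 44.2, 128.4]
orientation: [[0.999, 0.051, -0.0], [0.051, -0.999, -0.0], [-0.0, 0.0, -1.0]]
contact_force: [-0.0, -0.6, -1.4]
gripper_width: 23.8
grip_force: 35.0
```

```bash

python3 -m jog '[{"slide":[0,0.5,0],"spin":0},{"slide":[0,1.1,0],"spin":0},{"slide":[0,1.7,0],"spin":0},{"slide":[0,2.3,0],"spin":0},{"slide":[0,2.9,0],"spin":0},{"slide":[0,3.5,0],"spin":0},{"slide":[0,4.1,0],"spin":0},{"slide":[0,4.7,0],"spin":0}]'
python3 -m jog '[{"slide":[0,0.6,0],"spin":0},{"slide":[0,1.2,0],"spin":0},{"slide":[0,1.8,0],"spin":0},{"slide":[0,2.4,0],"spin":0},{"slide":[0,3,0],"spin":0},{"slide":[0,3.5,0],"spin":0},{"slide":[0,4,0],"spin":0},{"slide":[0,4.5,0],"spin":0}]'
python3 -m jog '[{"slide":[0,0.5,0],"spin":0},{"slide":[0,1,0],"spin":0},{"slide":[0,1.5,0],"spin":0},{"slide":[0,2,0],"spin":0},{"slide":[0,2.5,0],"spin":0},{"slide":[0,3,0],"spin":0},{"slide":[0,3.3,0],"spin":0},{"slide":[0,3.3,0],"spin":0}]'
python3 -m jog '[{"slide":[0,0,-1],"spin":0},{"slide":[0,0,-2],"spin":0},{"slide":[0,0,-3],"spin":0},{"slide":[0,0,-4],"spin":0},{"slide":[0.4,-1,-4],"spin":0},{"slide":[1,-3,-4],"spin":0},{"slide":[1.8,-6,-4],"spin":0},{"slide":[2.6,-9,-4],"spin":0}]'
python3 - <<'E'
from h import *
to(566.6,50.4,150,15.2)
E
```

```text
time_s: 14.05
eef_pos: [526.5, -3.2, 128.5]
orientation: [[0.999, 0.051, -0.0], [0.051, -0.999, -0.0], [-0.0, 0.0, -1.0]]
contact_force: [0.6, 0.3, -1.7]
gripper_width: 23.9
grip_force: 35.0
time_s: 14.85
eef_pos: [528.8, -48.1, 128.5]
orientation: [[0.999, 0.051, -0.0], [0.051, -0.999, -0.0], [-0.0, 0.0, -1.0]]
contact_force: [-0.0, 0.5, -1.5]
gripper_width: 23.8
grip_force: 35.0
time_s: 15.65
eef_pos: [530.5, -81.2, 128.5]
orientation: [[0.999, 0.05, -0.0], [0.05, -0.999, -0.0], [-0.0, 0.0, -1.0]]
contact_force: [-0.5, -0.4, -1.9]
gripper_width: 23.7
grip_force: 35.0
time_s: 16.45
eef_pos: [552.0, 12.2, 168.5]
orientation: [[0.999, 0.05, 0.0], [0.05, -0.999, 0.0], [0.0, -0.0, -1.0]]
contact_force: [0.4, 0.2, -1.5]
gripper_width: 23.7
grip_force: 35.0
slide [ 1.64 -3.74  1.85] spin -0.215 dist 45 yaw 2.87
```

```bash

python3 -m jog '[{"slide":[0.4,-1,0],"spin":-0.1},{"slide":[0.8,-2,0],"spin":-0.2},{"slide":[1.3,-3,0],"spin":-0.21},{"slide":[1.6,-3.8,0],"spin":-0.21},{"slide":[1.6,-3.8,0],"spin":-0.21},{"slide":[1.6,-3.8,0],"spin":-0.21},{"slide":[1.6,-3.8,0],"spin":-0.21},{"slide":[1.6,-3.8,0],"spin":-0.21}]'
python3 - <<'E'
from h import *
to(566.6,50.2,128.5,15.2)
s=r.state();po=(s['eef_pos'],s['orientation'])
a=r.camera("wrist")[...,::-1];cv2.imwrite("pics/w7.png",a);np.savez("w7.npz",p=po[0],R=po[1])
E
```

```text
time_s: 17.25
eef_pos: [565.8, 48.5, 168.5]
orientation: [[0.967, 0.256, -0.0], [0.256, -0.967, -0.001], [-0.0, 0.001, -1.0]]
contact_force: [0.5, 0.3, -1.1]
gripper_width: 23.9
grip_force: 35.0
slide [ 0.12 -0.15  4.  ] spin -0.006 dist 40 yaw 14.85
```

View pics/w7.png

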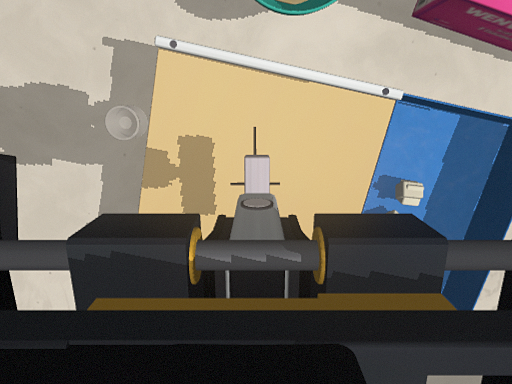

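The line above the bar is at x 254.5, with the bar centred at x 257, parallel to it. One pan off-cut shows at (409,192), and the rest are hidden. I'll check the offset numerically and look at the pan from the scene camera.

```bash

python3 - <<'E'
from h import *
w=np.load("w7.npz");R=w['R'];po=(w['p'],R)
f=lambda px,z:(ray("wrist",px,z,po)-po[0])@R
print("line top, short ends (tool xy)",f([[254.5,127],[231,184],[280,184]],55)[:,:2])
print("bar end",f([[245,155.5],[269.5,155.5]],111)[:,:2])
b=r.camera("scene")[...,::-1]
cv2.imwrite("pics/s8.png",cv2.resize(b[160:260,180:360],None,fx=4,fy=4,interpolation=cv2.INTER_CUBIC))
E
```

```text
line top, short ends (tool xy) [[ 50.171  -2.573]
 [  0.381 -23.497]
 [  0.386  19.962]]
bar end [[34.476 -8.747]
 [34.478  8.165]]
```

View pics/s8.png

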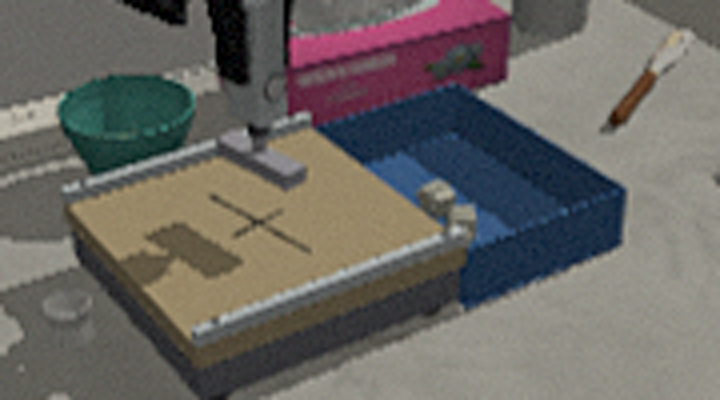

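```bash

python3 - <<'E'
from h import *
w=np.load("w6.npz");po=(w['p'],w['R'])
print("w6",ray("wrist",[[413,119],[404,156]],14,po)[:,:2])
w=np.load("w7.npz");po=(w['p'],w['R'])
print("w7",ray("wrist",[[409,192]],14,po)[:,:2])
print("scene now",ray("scene",np.array([[435,195],[462,220]])/4+[180,160],14)[:,:2])
im=r.camera("top")[...,::-1];hsv=cv2.cvtColor(im,cv2.COLOR_BGR2HSV)
w=cv2.inRange(hsv,(0,0,130),(40,80,255));w[:180]=0;w[238:]=0;w[:,:262]=0;w[:,308:]=0
print([(c[0],c[1],ray("top",c[0],14)[0,:2]) for c in comps(w,8)])
cv2.imwrite("pics/t9.png",cv2.resize(im[165:255,180:325],None,fx=5,fy=5,interpolation=cv2.INTER_CUBIC))
E
```

```text
w6 [[ 587.942 -108.212]
 [ 551.686 -105.447]]
w7 [[ 588.115 -106.556]]
scene now [[ 587.01  -106.531]
 [ 547.975 -104.234]]
[(array([280.974, 203.923]), np.int32(39), array([ 587.31 , -105.724])), (array([263.643, 207.857]), np.int32(14), array([576.74 , -49.476])), (array([280.727, 215.091]), np.int32(33), array([ 551.043, -102.86 ])), (array([264.917, 220.583]), np.int32(12), array([535.389, -51.54 ])), (array([274.865, 221.27 ]), np.int32(37), array([531.896, -83.079]))]
```

View pics/t9.png

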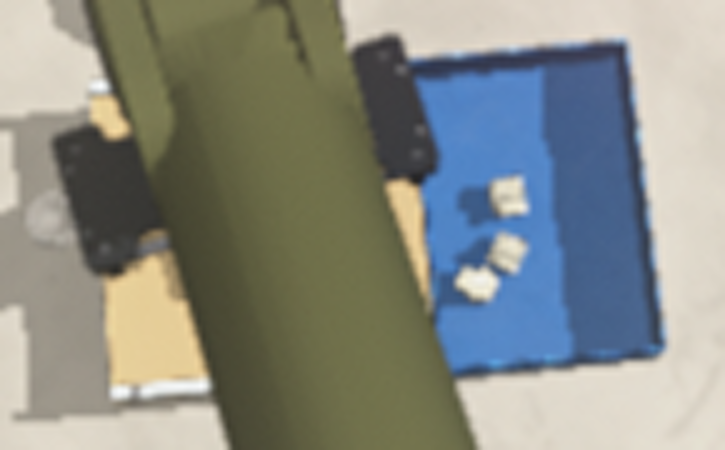

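All three off-cuts lie in the pan: in this picture they are at (508,196), (507,253) and (477,284). I'll align on the cross and go down to just above contact.

```bash

python3 -m jog '[{"slide":[0.1,-0.2,0.6],"spin":0},{"slide":[0.1,-0.2,1.3],"spin":0},{"slide":[0.1,-0.2,2],"spin":0},{"slide":[0.1,-0.2,2.7],"spin":0},{"slide":[0.1,-0.2,3.3],"spin":0},{"slide":[0.1,-0.2,3.8],"spin":0},{"slide":[0.1,-0.2,4],"spin":0},{"slide":[0.1,-0.2,4],"spin":0}]'
python3 - <<'E'
from h import *
to(566.6,50.2,118.4,15.2)
s=r.state();R=np.array(s['orientation']);po=(s['eef_pos'],R)
a=r.camera("wrist")[...,::-1];g=cv2.cvtColor(a,cv2.COLOR_BGR2GRAY)
f=lambda px,z:(ray("wrist",px,z,po)-po[0])@R
# dark line columns above the bar, sub-pixel, at a few rows
for row in range(110,175,8):
    seg=g[row,225:285].astype(int);d=np.clip(np.median(seg)-seg-15,0,None)
    if d.sum()>0:
        c=225+(d*np.arange(60)).sum()/d.sum();print(row,round(c,1),int(d.max()),f([c,row],55)[0,:2])
    else: print(row,"-")
E
```

```text
time_s: 18.2
eef_pos: [566.2, 51.5, 128.2]
orientation: [[0.966, 0.258, -0.001], [0.258, -0.966, -0.0], [-0.0, -0.0, -1.0]]
contact_force: [-0.0, 0.6, -0.9]
gripper_width: 24.1
grip_force: 35.0
slide [0.   0.14 0.98] spin -0.004 dist 10 yaw 14.95
110 -
118 -
126 -
134 258.2 133 [47.805  0.383]
142 258.1 131 [42.007  0.38 ]
150 251.1 136 [36.134 -4.78 ]
158 235.2 48 [ 30.186 -16.652]
166 235.2 60 [ 24.164 -16.719]
174 235.7 61 [ 18.065 -16.426]
```

```bash

python3 -m jog '[{"slide":[0,0.1,0.1],"spin":0},{"slide":[0,0.1,0.2],"spin":0},{"slide":[0,0.1,0.3],"spin":0},{"slide":[0,0.1,0.4],"spin":0},{"slide":[0,0.1,0.5],"spin":0},{"slide":[0,0.1,0.6],"spin":0},{"slide":[0,0.1,0.7],"spin":0},{"slide":[0,0.1,0.7],"spin":0}]'
python3 -m jog '[{"slide":[0,0,0.1],"spin":0},{"slide":[0,0,0.2],"spin":0},{"slide":[0,0,0.3],"spin":0},{"slide":[0,0,0.3],"spin":0},{"slide":[0,0,0.3],"spin":0},{"slide":[0,0,0.3],"spin":0},{"slide":[0,0,0.3],"spin":0},{"slide":[0,0,0.3],"spin":0}]'
```

```text
time_s: 19.05
eef_pos: [566.8, 50.5, 121.6]
orientation: [[0.966, 0.258, 0.0], [0.258, -0.966, -0.0], [0.0, 0.0, -1.0]]
contact_force: [-2.0, -0.3, 1.9]
gripper_width: 23.7
grip_force: 35.0
time_s: 19.85
eef_pos: [566.8, 50.5, 118.6]
orientation: [[0.966, 0.258, 0.0], [0.258, -0.966, -0.0], [0.0, 0.0, -1.0]]
contact_force: [-0.6, -1.0, 2.6]
gripper_width: 23.9
grip_force: 35.0
```

```bash

python3 -m jog '[{"slide":[0,0,0],"spin":0},{"slide":[0,0,0],"spin":0},{"slide":[0,0,0],"spin":0},{"slide":[0,0,0],"spin":0},{"slide":[0,0,0],"spin":0},{"slide":[0,0,0],"spin":0},{"slide":[0,0,0],"spin":0},{"slide":[0,0,0],"spin":0}]'
python3 - <<'E'
from h import *
F=[]
for i in range(6):
    s=r.state();F.append(s['contact_force'][2]);a=r.camera("wrist")
print("Fz",np.mean(F),s['eef_pos'])
R=np.array(s['orientation']);po=(s['eef_pos'],R);g=cv2.cvtColor(a,cv2.COLOR_RGB2GRAY)
f=lambda px,z:((ray("wrist",px,z,po)-po[0])@R)[:,:2]
for row in (122,126,130,134,138,142):
    seg=g[row,225:285].astype(int);d=np.clip(np.median(seg)-seg-20,0,None)
    if d.sum(): c=225+(d*np.arange(60)).sum()/d.sum();print(row,round(c,1),f([c,row],55))
row=165;print(g[row,236:280:1]);print(g[136:165:1,250])
E
```

```text
time_s: 20.65
eef_pos: [566.7, 50.5, 118.5]
orientation: [[0.966, 0.258, 0.0], [0.258, -0.966, -0.0], [0.0, 0.0, -1.0]]
contact_force: [0.1, -1.0, 3.2]
gripper_width: 23.8
grip_force: 35.0
Fz 3.278577358934191 [566.733  50.516 118.572]
134 256.5 [[48.641 -0.793]]
138 256.5 [[45.869 -0.783]]
142 256.5 [[43.08  -0.797]]
[140 142 140 142 141 143 146 124 130 178 192 191 191 189 188 192 195 197
 195 196 197 193 193 194 196 198 198 197 195 194 195 198 197 198 197 200
 198 197 198 197 195 197 198 198]
[198 200 197 198 197 197 197 199 197 195 198 198 199 196 199 199 202 187
 134 137 113  93 115 162 184 190 188 187 189]
```

```bash
python3 -c "
from station import r
print(r.job_done())"
```

```text
the job is handed in; nothing more can be done
None
```

The job is handed in: all three off-cuts are in the pan, and the gauge is gripped upright along the longer line, about 0.5 mm off it sideways, pressing at about 4.7 N (roughly halfway in); the verdict was not reported back.

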